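Check the depth of the analyser's guide tube with the collared gauge rod

ROBOT

A 6-joint arm with a two-finger parallel gripper is mounted at the origin on the work surface. World frame = base frame: x ahead of the robot, y to its left, z up, the work surface at z = 0. Lengths are in m, angles in rad, forces in N, time in s.
With the tool pointing down it reaches from about 0.375 to 0.75 m from the base axis. Payload 9 kg.
Tool frame: the origin (TCP) lies where the fingers leave the gripper's body, on its centre line; the fingertips stand 73 mm ahead of it and the grasp point (between the pads) lies 54 mm ahead of it; z points along the fingers, y is the line along which they close (so a half turn about z gives the same grasp; the last joint's range is limited). The gripper opens to 85 mm and grips with 20 to 120 N. Pads are 22 mm wide; open, the fingers measure 114 mm over their backs; the gripper's body (76 mm by 85 mm) begins 54 mm behind the grasp point. The pads swing forward as they close: fully open they stand 13 mm farther back than shut.
Start: joints at [-0.218, 0.104, 0.097, 1.564, 0, 1.353], TCP at [0.6, 0, 0.304] pointing down, gripper open.
Joint ranges: [-2.99, 2.99], [-0.84, 1.86], [-1.1, 1.16], [-1.84, 2.11], [-1.51, 1.56], [-3.14, 3.14]. Speed limits (rad/s): [2.22, 2.22, 2.57, 3.14, 3.14, 3.14].

INTERFACE

Orientations are given as a unit quaternion [x, y, z, w].
In Python, from bench import manip gives the robot as it stands.
- The arm moves only by the shell command python3 -m creep 'ROWS' [FORCE]. ROWS is JSON, a list of rows, each a list of 7 numbers: the shift along the tool's x, y, z scaled (see below), then the turn, a rotation vector about the tool's x, y, z scaled (see below), then the closure, from 0 (fully open) to 1 (shut). A call has 1 to 20 rows; each row is the pose to reach, as a shift and turn from the pose commanded when the call began, along the tool's axes at that moment, turning the shorter way round; what a row does not reach only later rows make up. The controller multiplies each number of a shift by 0.2 m and each number of a turn by pi rad. A row lasts 1/10 s, in which the tool goes at most 50 mm and 8.59 degrees, less where a joint would pass 70% of its speed; a pose out of reach is approached as far as the arm can. A call with a number of a shift or a turn outside -1 to 1 is refused whole. A call with a gripper value outside its range is refused whole. The fingers move at their own pace and stop on an object; FORCE is the grip in N (left out, the last holds). Time passes only in rows, so rows that repeat a pose let the fingers close. It gives the time, the measured TCP pose, the force, the opening and the grip force at its end, in the units of the state.
- manip.state(): the state, without advancing time (a new reading comes with each control period).
- manip.camera(name): name is "scene" or "side" or "wrist"; returns a dict with "color" (480x640x3 uint8, red, green, blue), "fovy" (degrees; the focal length in pixels is half the picture's height over the tangent of half this angle, whatever the lens; pixels are square), "cx", "cy" (the principal point, pixels), "dist_coeffs" ([k1, k2, p1, p2, k3] as OpenCV has them; the pictures are not rectified), "R" (3x3) and "t" (3): a world point X has camera coordinates R X + t. Camera axes: x right, y down, z forward; pixel columns grow to the right and rows downward; lengths in m; the calibration is good to about 2 mm. A picture is of the moment at which its call begins. There is no depth.
- manip.close_job(): hands the job in; it is judged then, once.
Trained networks look in a picture, given as the dict that the camera call returned (one of the last four; its "shot" number tells which), for a name from the list of things; names that differ only in an ending like _2 or _b are one class to them, and where a whole thing is asked for, a point or a joint stands for the part that bears it (a point fixed in the world has none). Each returns a list of dicts, best first, with "conf" (0 to 1); they miss things now and then, are a little off and sometimes report something else, mostly with a low value. They report only what shows in the picture. A call takes as long as a camera call. They do not tell look-alikes from the thing itself.
- manip.spot_in(thing, picture): "centre" ([x, y, z] in m, in world coordinates, good to about 4 mm: the middle of the surface that is visible of it).
- manip.trace(thing, picture): "pixels" (480x640 bool, what is visible of it).
The state is a dict: "clock": time; "qpos": joint angles; "joint_vel": joint speeds; "tau": joint torques, N m; "ee_pos": TCP position; "orientation": TCP orientation; "force": force on the tool from outside, world axes, zero at the start; "ft_torque": the same for the moment, N m; "width": opening from 0.0 (shut) to 1.0 (fully open); "finger_force": force on a finger pad.
Only numpy, scipy, OpenCV 4.12 (cv2) and the standard library are available. Lean on these libraries where they do the work, as an engineer would, in place of code of your own. Each camera call takes 0.05 s, during which the arm holds its last target. There are 200 camera calls.

TASK

Take the gauge rod that has a collar from its stand by its square grip and slide it gently, tip first, into the slanting guide tube until the collar stops against the tube's mouth; rest there a moment, then draw it right out again. Then present its tip for reading: hold the rod level with the end of the tip over the middle of the low viewing plate, about 8 cm above the plate. Finish still holding it there, steady, touching nothing else with it, and leave the other things where they are.

Things in the scene. Friction and masses are not known exactly. Their poses are not given: they have to be found in the camera images.
- gauge: Gauge rod WITH collar, about 0.12 kg. Metal rod 8 mm dia. sticks out 85 mm from the collar (disc 36 mm dia., 8 mm thick); behind it a square aluminium grip 16 x 16 x 90 mm. Origin: on the axis, on the collar's stop face. -x points to the tip; collar at x 0 to 8 mm, grip 8 to 98 mm, mass centre about 30 mm. Starts level in the stand, tip to the robot, axis 60 mm above the table.
- gauge_tip (a point): The end of the gauge rod's tip, on its axis, 85 mm from the collar's stop face.
- plain_rod: Bystander: a similar rod with the same grip but NO collar, its rod 105 mm long, parallel to the gauge in the stand's other berth, 84 mm away. Origin on its axis, 8 mm in front of the grip; -x to its tip. Leave alone.
- stand: Fixed black stand, base 240 x 140 x 10 mm, two berths 42 mm either side of its middle (either may hold the gauge). U saddles, open upwards, 12 mm thick, carry each rod 60 mm tipwards of the gauge's origin (top 66 mm above the table) and 82 to 94 mm behind it (top 62 mm); between them the grip is free underneath. Lift rods straight up. Origin: centre of underside.
- port: Fixed white analyser port module, base 200 x 110 x 18 mm, carrying the slanting guide tube; its low housing (60 mm high) is on the side towards the robot. Origin: centre of its underside on the table.
- tube: Steel guide tube fixed on the port module, 37 mm outside, 16 mm inside diameter, 100 mm long, no bottom: only the collar stops the rod. Origin: centre of the mouth, 105 mm above the table. z points out of the mouth along the tube, 28 degrees above level, away from the robot; the rod goes in along -z, down and towards the robot. Nothing stands above the mouth.
- viewer: Fixed low viewing plate: a black frame 90 x 70 mm with a pale glass window, 12 mm high. Origin: centre of its underside on the table.
- dish: Bystander: shallow glass dish, 80 mm wide, 14 mm high, loose; to be left alone. Origin: centre of its underside.
- marker: Bystander: white marker pen lying on the table, 120 mm long, 13 mm thick, loose; to be left alone. Origin: centre of its underside.
- reagent: Bystander: white bottle with a red cap, 54 mm wide, 110 mm high, loose; to be left alone. Origin: centre of its underside.
- beaker: Bystander: glass beaker, 70 mm wide, 90 mm high, loose; to be left alone. Origin: centre of its underside.
- jar: Bystander: small amber jar, 48 mm wide, 60 mm high, loose; to be left alone. Origin: centre of its underside.
- tipbox: Bystander: blue open box 120 x 85 mm, 50 mm high, loose; to be left alone. Origin: centre of its underside.
Mind the look-alikes: they are no part of the job. What is shaped like the viewer but green is not meant.

How it is judged:
On the way, in this order (a step that is already met when the one before it is completed fails the run):
1. the gauge rod is in the guide tube with its collar stopped on the mouth (z of gauge in the frame of tube below 0.003 m and distance between gauge and tube below 0.007 m and angle between the x axis of gauge and the z axis of tube, either way round below 0.1 rad and z of gauge_tip in the frame of tube above -0.095 m), for 0.2 s.
2. the rod is drawn right out of the tube (z of gauge_tip in the frame of tube above 0.008 m), for 0.1 s.
At the end, for the whole second after the job is handed in: Gauge held in the fingers: level within 0.1 rad, tip end within 25 mm of the viewing plate's centre seen from above and 40 to 120 mm above its top, steady (below 20 mm/s), touching no port, stand, plate or other rod; bystanders within 20 mm of their start (angle between gauge's own x axis and vertical between 1.47 and 1.67 rad and horizontal distance between gauge_tip and viewer below 0.025 m and z of gauge_tip in the frame of viewer between 0.052 and 0.132 m and contact force between gauge and the fingers above 1 N and linear speed of gauge below 0.02 m/s and angular speed of gauge below 0.15 rad/s and contact force between gauge and port below 0.05 N and contact force between gauge and stand below 0.05 N and contact force between gauge and viewer below 0.05 N and contact force between gauge and plain_rod below 0.05 N and distance of each of dish, marker, reagent, beaker, jar, tipbox, plain_rod from where it was at the start of the episode below 0.02 m); the arm keeps its last pose, push and grip.
It fails at once if the gauge is pushed hard (over 40 N) against the port or its tube (contact force between gauge and port above 40 N).
It fails at once if a bystander is moved by more than 20 mm (distance of any of dish, marker, reagent, beaker, jar, tipbox, plain_rod from where it was at the start of the episode above 0.02 m).
It also fails if it takes over 54 s, if anything falls off the work surface, if the arm or the gripper's body presses on something with over 40 N, if the wrist force passes 120 N, or if a joint passes its speed limit or range.

## Working session

There is one attempt and no reset: what is moved stays moved. The work goes in short steps, Python scripts to look and compute and a shell command to move; the robot and the scene stay as the last step left them, time stands still between calls to the robot, and variables do not carry over. Pictures are saved under pics/ and viewed, at most 13 in all, crops included, and the job is handed in when it is done.

```bash
mkdir -p pics; python3 - <<'E'
from bench import manip
import cv2,numpy as np
s=manip.state();print(s)
for n in("scene","side"):
    p=manip.camera(n);cv2.imwrite(f"pics/{n}0.png",p["color"][:,:,::-1])
    print(n,p["fovy"],p["cx"],p["cy"],p["dist_coeffs"],np.round(p["R"],3).tolist(),p["t"])
    for t in["gauge","gauge_tip","plain_rod","stand","port","tube","viewer","dish","marker","reagent","beaker","jar","tipbox"]:
        print(t,[(np.round(d["centre"],3).tolist(),round(d["conf"],2)) for d in manip.spot_in(t,p)][:3])
E
```

```text
{'clock': 0.0, 'qpos': array([-2.17678600e-01,  1.04734634e-01,  9.64823393e-02,  1.56387092e+00,
        6.49376189e-06,  1.35309282e+00]), 'joint_vel': array([ 6.22773695e-04,  1.47433045e-04, -1.58518344e-03,  5.86236130e-04,
       -2.61339852e-04,  5.87128990e-05]), 'tau': array([ 7.03431251e-04, -5.56934094e+01,  5.03644359e+01,  1.70058967e-02,
       -2.22691165e-04, -8.28643181e-07]), 'ee_pos': array([5.99777118e-01, 7.32066754e-05, 3.03108749e-01]), 'orientation': array([ 7.07097823e-01,  7.07115428e-01, -3.53997332e-04, -5.61120817e-04]), 'force': array([0.82239789, 0.94419737, 0.03309609]), 'ft_torque': array([ 0.05183402, -0.00276817, -0.05451135]), 'finger_force': 0.0, 'width': 0.9997467917173374}
scene 42.3302119780964 314.9314294949338 239.5049175937628 [0.03446691 0.         0.         0.         0.        ] [[-0.626, 0.78, 0.015], [0.659, 0.539, -0.524], [-0.416, -0.318, -0.852]] [ 0.33222845 -0.32737728  2.05342574]
gauge []
gauge_tip [([0.514, -0.242, 0.066], 0.6)]
plain_rod [([0.45, 0.009, 0.013], 0.69), ([0.496, 0.193, 0.099], 0.61), ([0.534, -0.157, 0.067], 0.6
[... 724 characters left out ...]
9686507 ]
gauge [([0.512, -0.236, 0.063], 0.54), ([0.701, 0.021, 0.011], 0.25)]
gauge_tip [([0.516, -0.24, 0.066], 0.55)]
plain_rod [([0.501, -0.154, 0.066], 0.59), ([0.746, -0.172, 0.054], 0.54)]
stand [([0.47, -0.175, 0.01], 0.97), ([0.477, 0.474, 0.055], 0.54)]
port [([0.502, -0.156, 0.062], 0.18)]
tube [([0.478, 0.198, 0.09], 0.79), ([0.702, 0.021, 0.01], 0.24)]
viewer [([0.449, 0.018, 0.01], 0.94), ([0.382, 0.348, 0.012], 0.82), ([0.503, -0.154, 0.064], 0.59)]
dish [([0.604, -0.011, 0.008], 0.94)]
marker [([0.7, 0.021, 0.008], 0.71)]
reagent [([0.745, -0.172, 0.053], 0.58)]
beaker [([0.478, 0.478, 0.057], 0.75)]
jar [([0.604, -0.438, 0.031], 0.63)]
tipbox [([0.688, 0.363, 0.024], 0.63)]
```

View pics/scene0.png

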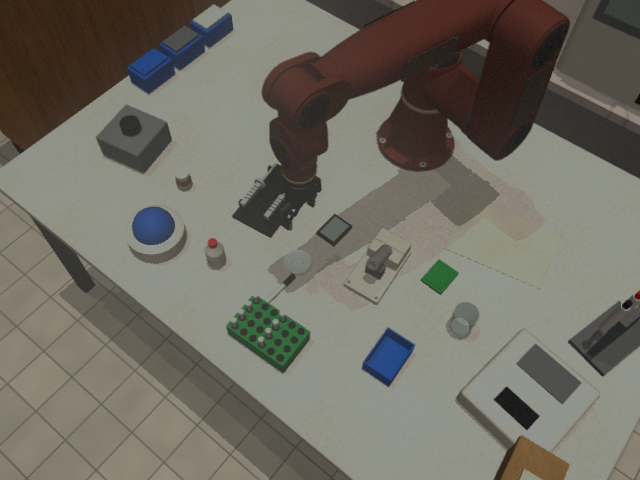

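View pics/side0.png

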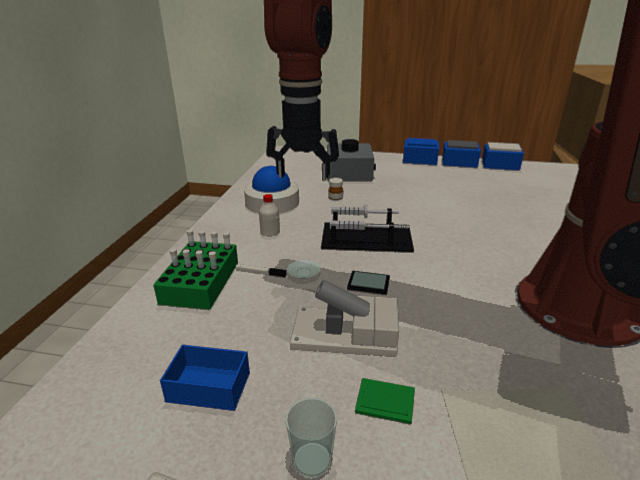

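The scene view shows the stand at (275,200), the port at (380,265), the black viewer at (334,230) with its green look-alike at (440,277). In the side view the stand's two rods are at (365,211) and (365,226), the tube is at (342,297), and the black viewer is at (368,282). The gauge could be either of those two rods, so I'll check for the collar in one close crop.

```bash
python3 - <<'E'
import cv2,numpy as np
a=cv2.imread("pics/side0.png")[198:254,312:424];b=cv2.imread("pics/scene0.png")[155:240,225:335]
a=cv2.resize(a,(560,280),interpolation=cv2.INTER_CUBIC);b=cv2.resize(b,(388,300),interpolation=cv2.INTER_CUBIC)
b=np.hstack([b,np.zeros((300,172,3),np.uint8)])
cv2.imwrite("pics/crop1.png",np.clip(np.vstack([a,b]).astype(float)*1.5,0,255).astype(np.uint8))
E
```

```text
(no output)
```

View pics/crop1.png

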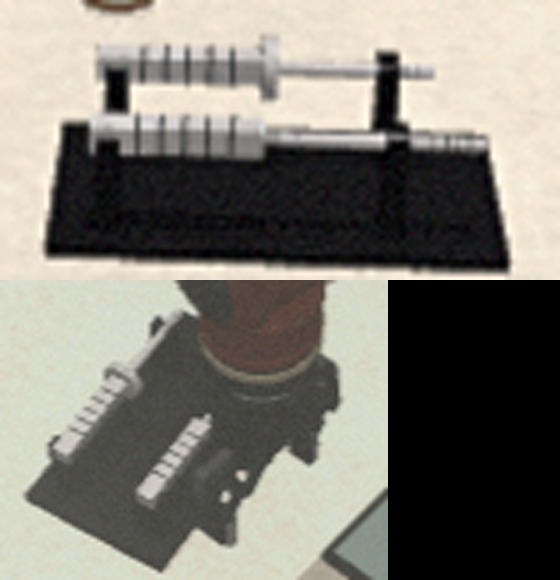

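The crop settles it. The rod farther from the port, with a disc at crop (268,65), is the collared gauge; its collar is near side px (365.6,211) and scene px (259.6,183). The nearer rod has no collar, so it is the bystander.

```bash
cat > geo.py <<'E'
from bench import manip
import cv2,numpy as np
from scipy.spatial.transform import Rotation as Ro
def K(p):
    f=240/np.tan(np.radians(p["fovy"]/2)); return np.array([[f,0,p["cx"]],[0,f,p["cy"]],[0,0,1.]])
def ray(p,uv):
    n=cv2.undistortPoints(np.array([[uv]],float),K(p),np.array(p["dist_coeffs"],float))[0,0]
    R=np.array(p["R"]);return -R.T@np.array(p["t"]),R.T@np.array([n[0],n[1],1.])
def onz(p,uv,z):
    c,d=ray(p,uv);return c+d*(z-c[2])/d[2]
def proj(p,X):
    return cv2.projectPoints(np.atleast_2d(np.array(X,float)),cv2.Rodrigues(np.array(p["R"]))[0],np.array(p["t"],float),K(p),np.array(p["dist_coeffs"],float))[0][:,0]
def rel(pos,R):
    """scaled shift & turn from measured pose to TCP pos, R(matrix)"""
    s=manip.state();R0=Ro.from_quat(s["orientation"])
    return np.round(R0.inv().apply(np.array(pos)-s["ee_pos"])/.2,4).tolist(),np.round((R0.inv()*Ro.from_matrix(R)).as_rotvec()/np.pi,4).tolist()
def toolR(zdir,ydir):
    z=np.array(zdir,float);z/=np.linalg.norm(z);y=np.array(ydir,float);y-=z*(y@z);y/=np.linalg.norm(y)
    return np.stack([np.cross(y,z),y,z],1)
E
python3 - <<'E'
from geo import *
s=manip.camera("side");c=manip.camera("scene");w=manip.camera("wrist")
print("side collar,rear,tip",[np.round(onz(s,u,.06),3).tolist() for u in[(365.6,211),(331.6,210.4),(398.6,212.4)]])
print("scene collar,rear",[np.round(onz(c,u,.06),3).tolist() for u in[(259.6,182.8),(242.6,203.2)]])
print("wrist",w["fovy"],np.round(w["R"],2).tolist(),-np.array(w["R"]).T@np.array(w["t"]))
# target above gauge grip, yaw rel
print(rel([.56,-.24,.304],toolR([0,0,-1],[0,-1,0])),rel([.56,-.24,.304],toolR([0,0,-1],[0,1,0])))
E
```

```text
side collar,rear,tip [[0.487, -0.247, 0.06], [0.579, -0.233, 0.06], [0.399, -0.256, 0.06]]
scene collar,rear [[0.488, -0.25, 0.06], [0.577, -0.239, 0.06]]
wrist 68.03580021203526 [[1.0, 0.0, 0.0], [0.0, -0.95, 0.3], [0.0, -0.3, -0.95]] [0.59953296 0.07699357 0.37347886]
([-1.2, -0.2001, -0.0002], [0.0, -0.0, 0.5]) ([-1.2, -0.2001, -0.0002], [0.0, 0.0, -0.5])
```

```bash
python3 -m creep '[[-0.2,-0.04,0,0,0,0.1,0],[-0.4,-0.08,0,0,0,0.14,0],[-0.6,-0.12,0,0,0,0.18,0],[-0.8,-0.17,0,0,0,0.23,0],[-1,-0.22,0,0,0,0.28,0],[-1,-0.22,0,0,0,0.33,0],[-1,-0.22,0,0,0,0.38,0],[-1,-0.22,0,0,0,0.42,0],[-1,-0.22,0,0,0,0.459,0],[-1,-0.22,0,0,0,0.459,0],[-1,-0.22,0,0,0,0.459,0]]' 60; python3 - <<'E'
from geo import *
print(manip.state()["qpos"])
p=manip.camera("wrist");cv2.imwrite("pics/w1.png",p["color"][:,:,::-1])
print(-np.array(p["R"]).T@np.array(p["t"]))
for t in("gauge","plain_rod"):print(t,[(np.round(d["centre"],3).tolist(),round(d["conf"],2)) for d in manip.spot_in(t,p)][:3])
E
```

```text
clock: 2.65
ee_pos: [0.556, -0.2, 0.3039]
orientation: [0.998, 0.064, 0.0, -0.0]
force: [-0.7, 0.4, -0.6]
width: 1.001
finger_force: 0.0
[-5.66439497e-01  7.60785465e-02  6.76980739e-02  1.56238245e+00
  5.22042175e-05  2.44763006e+00]
[ 0.63192089 -0.19025646  0.3734961 ]
gauge [([0.516, -0.244, 0.07], 0.97)]
plain_rod [([0.51, -0.164, 0.067], 0.8), ([0.496, -0.205, 0.007], 0.36)]
```

View pics/w1.png

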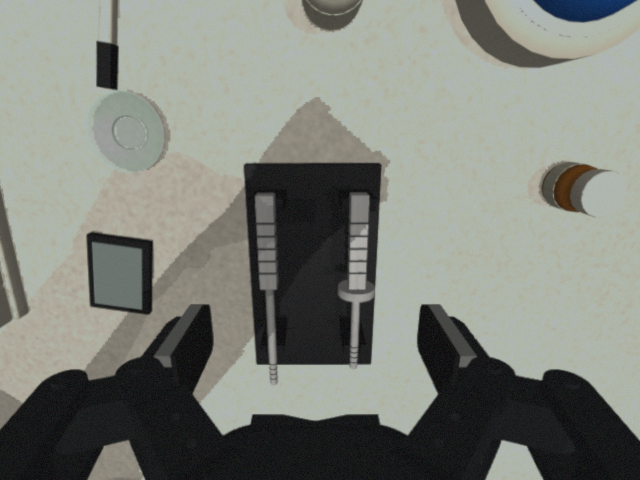

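The wrist view shows the gauge at right: grip rear (359,193), collar (356,292), tip (353,367). The plain rod is at left (267,285), the viewer at (120,272), the dish at (130,130), and the jar at (585,188). Joint 6 would run out of range at the port this way round, so I'll use the half-turned grasp.

```bash
python3 - <<'E'
from geo import *
p=manip.camera("wrist")
for u,z in[((359,193),.068),((357,289),.068),((353.5,367),.062),((355.5,291),.062)]:print(np.round(onz(p,u,z),4))
m=manip.trace("gauge",p)[0]["pixels"].astype(bool);ys,xs=np.nonzero(m);print(xs.min(),xs.max(),ys.min(),ys.max())
P=np.array([onz(p,(xs[ys==y].mean(),y),.065) for y in np.unique(ys)])
f=np.polyfit(P[:,0],P[:,1],1);print("line y=a x+b",f,np.degrees(np.arctan(f[0])),P[:,0].min(),P[:,0].max())
for d in manip.trace("viewer",p)[:2]:
    m=d["pixels"].astype(np.uint8);r=cv2.minAreaRect(cv2.findNonZero(m));print(d["conf"],r,onz(p,r[0],.012))
E
```

```text
[ 0.5838 -0.2348  0.068 ]
[ 0.4937 -0.2484  0.068 ]
[ 0.4027 -0.261   0.062 ]
[ 0.4888 -0.2484  0.062 ]
337 374 192 369
line y=a x+b [ 0.13079646 -0.31160348] 7.451783092713929 0.402369127553778 0.5840446421921045
0.71 ((118.5, 272.0), (82.0, 65.0), 90.0) [0.45340334 0.0057702  0.012     ]
```

```bash
python3 -m creep '[[0,0.05,0,0,0,-0.1,0],[0,0.1,0,0,0,-0.2,0],[0,0.15,0,0,0,-0.3,0],[0,0.15,0,0,0,-0.4,0],[0,0.15,0,0,0,-0.5,0],[0,0.15,0,0,0,-0.5,0],[0,0.15,0,0,0,-0.5,0],[0,0.15,0,0,0,-0.5,0],[0,0.15,0,0,0,-0.5,0],[0,0.15,0,0,0,-0.5,0],[0,0.15,0,0,0,-0.5,0]]'; python3 -m creep '[[0,0,0,0,0,-0.5,0],[0,0,0,0,0,-0.5,0],[0,0,0,0,0,-0.5,0],[0,0,0,0,0,-0.5,0],[0,0,0,0,0,-0.5,0],[0,0,0,0,0,-0.5,0],[0,0,0,0,0,-0.5,0],[0,0,0,0,0,-0.5,0],[0,0,0,0,0,-0.5,0],[0,0,0,0,0,-0.5,0],[0,0,0,0,0,-0.5,0]]';python3 -c "
from geo import *;print(manip.state()['qpos'])"
```

```text
clock: 4.05
ee_pos: [0.5599, -0.2297, 0.3039]
orientation: [0.658, 0.753, 0.0, 0.0]
force: [-0.3, -0.1, -0.4]
width: 1.0
finger_force: 0.0
clock: 5.15
ee_pos: [0.5599, -0.2297, 0.3039]
orientation: [-0.068, 0.998, 0.0, 0.0]
force: [0.7, 0.3, 0.1]
width: 0.998
finger_force: 0.0
[-6.05201856e-01  1.20040436e-01  1.14319763e-01  1.56501047e+00
  6.09018113e-05 -7.40634651e-01]
```

```bash
python3 - <<'E'
from geo import *
a=np.radians(7.45)
print(rel([.5415,-.241,.112],toolR([0,0,-1],[-np.sin(a),np.cos(a),0])))
p=manip.camera("wrist");
for t in("viewer","gauge"):
  for d in manip.trace(t,p)[:1]:
    m=d["pixels"].astype(np.uint8);r=cv2.minAreaRect(cv2.findNonZero(m));print(t,d["conf"],r,onz(p,r[0],.012 if t=="viewer" else .065))
    if t=="gauge":
      ys,xs=np.nonzero(m);P=np.array([onz(p,(xs[ys==y].mean(),y),.065) for y in np.unique(ys)]);f=np.polyfit(P[:,0],P[:,1],1);print(f,np.polyval(f,.5415),P[:,0].min(),P[:,0].max())
E
```

```text
([0.0988, -0.0434, 0.9596], [0.0, 0.0, 0.0017])
viewer 0.7 ((565.4378051757812, 127.82704162597656), (71.75694274902344, 102.9300537109375), 17.10272979736328) [0.44804367 0.00453439 0.012     ]
gauge 0.68 ((304.0, 127.0), (226.0, 42.0), 90.0) [ 0.48378669 -0.24902394  0.065     ]
[ 0.13156557 -0.31281705] -0.24157429536901975 0.4013762430510161 0.5812059622110135
```

```bash
python3 -m creep '[[0.05,-0.03,0.1,0,0,0,0],[0.1,-0.044,0.25,0,0,0,0],[0.1,-0.044,0.45,0,0,0,0],[0.1,-0.044,0.6,0,0,0,0],[0.1,-0.044,0.75,0,0,0,0],[0.1,-0.044,0.88,0,0,0,0],[0.1,-0.044,0.96,0,0,0,0],[0.1,-0.044,0.96,0,0,0,0]]'; python3 -m creep '[[0,0,0,0,0,0,0.5],[0,0,0,0,0,0,0.8],[0,0,0,0,0,0,1],[0,0,0,0,0,0,1],[0,0,0,0,0,0,1],[0,0,0,0,0,0,1],[0,0,0,0,0,0,1],[0,0,0,0,0,0,1]]' 60
```

```text
clock: 6.1
ee_pos: [0.54, -0.2402, 0.1096]
orientation: [-0.064, 0.998, 0.001, -0.001]
force: [0.9, 1.3, 0.2]
width: 1.001
finger_force: 0.0
clock: 6.9
ee_pos: [0.5415, -0.2413, 0.1128]
orientation: [-0.064, 0.998, -0.0, 0.0]
force: [-1.5, 1.1, 6.8]
width: 0.175
finger_force: 58.8
```

```bash
python3 -m creep '[[0,0,-0.05,0,0,0,1],[0,0,-0.15,0,0,0,1],[0,0,-0.3,0,0,0,1],[0,0,-0.5,0,0,0,1],[0,0,-0.7,0,0,0,1],[0,0,-0.9,0,0,0,1],[0,0,-0.95,0,0,0,1],[0,0,-0.95,0,0,0,1]]'; python3 -m creep '[[-0.05,0.15,0,0,0,0,1],[-0.1,0.35,0,0,0,0,1],[-0.2,0.55,0,0,0,0,1],[-0.25,0.75,0,0,0,0,1],[-0.3,0.95,0,0,0,0,1],[-0.35,1,0,0,0,0,1],[-0.35,1,0,0,0,0,1]]';python3 -m creep '[[-0.05,0.15,0,0,0,0,1],[-0.1,0.35,0,0,0,0,1],[-0.15,0.55,0,0,0,0,1],[-0.15,0.7,0,0,0,0,1],[-0.15,0.7,0,0,0,0,1],[-0.15,0.7,0,0,0,0,1],[-0.15,0.7,0,0,0,0,1]]'; python3 - <<'E'
from geo import *
print(manip.state()["qpos"])
p=manip.camera("wrist");cv2.imwrite("pics/w2.png",p["color"][:,:,::-1])
s=manip.camera("side");cv2.imwrite("pics/s2.png",s["color"][:,:,::-1])
for t in("tube","port"):
  for q in(p,s):
    m=manip.trace(t,q)[0]["pixels"];ys,xs=np.nonzero(m);print(t,xs.min(),xs.max(),ys.min(),ys.max(),manip.spot_in(t,q)[0])
E
```

```text
clock: 7.7
ee_pos: [0.5417, -0.2415, 0.3041]
orientation: [-0.064, 0.998, -0.001, 0.001]
force: [0.8, 0.1, -2.0]
width: 0.174
finger_force: 58.7
clock: 8.4
ee_pos: [0.5849, -0.032, 0.2999]
orientation: [-0.066, 0.998, 0.0, -0.001]
force: [0.7, -0.3, -1.1]
width: 0.174
finger_force: 58.9
clock: 9.1
ee_pos: [0.5968, 0.1073, 0.3012]
orientation: [-0.064, 0.998, -0.0, -0.0]
force: [0.4, 1.0, -2.1]
width: 0.174
finger_force: 59.0
[-3.72274526e-02  1.24172537e-01  1.13785187e-01  1.56128279e+00
 -5.01560213e-04 -1.64459736e-01]
tube 413 469 19 163 {'centre': [0.4845, 0.1815, 0.095], 'conf': 0.76}
tube 315 369 281 316 {'centre': [0.4772, 0.1984, 0.0882], 'conf': 0.65}
port 352 502 0 199 {'centre': [0.4857, 0.1768, 0.0613], 'conf': 0.88}
port 290 398 281 356 {'centre': [0.4657, 0.2142, 0.038], 'conf': 0.91}
```

View pics/w2.png

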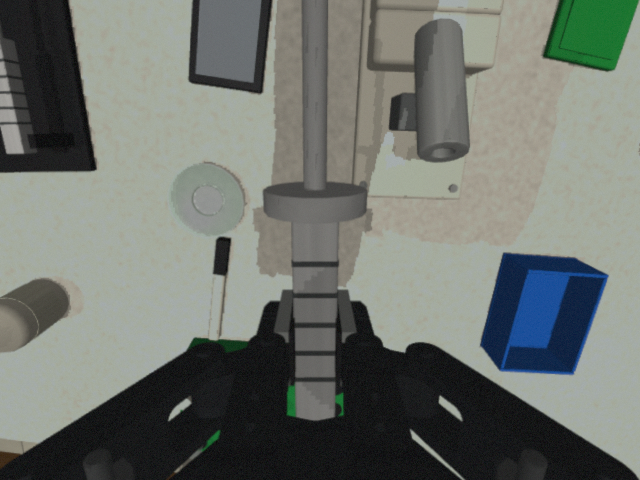

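The wrist view shows the gauge held straight, with its collar at (315,200). The tube's mouth and bore are at (446,151) and its back end is at (439,25); the dish, marker and tipbox are clear of it. Next I'll fit the tube and gauge models to the silhouettes.

```bash
cat > fit.py <<'E'
from geo import *
from scipy.optimize import minimize
th=np.linspace(0,2*np.pi,40)
def frame(zd):
    z=np.array(zd)/np.linalg.norm(zd);x=np.cross([0,0,1],z);x/=np.linalg.norm(x);return x,np.cross(z,x),z
def cyl(o,zd,a,b,r):
    x,y,z=frame(zd);c=np.outer(np.cos(th),x)*r+np.outer(np.sin(th),y)*r
    return np.vstack([o+z*a+c,o+z*b+c])
def box(o,zd,a,b,h):
    x,y,z=frame(zd);return np.array([o+z*k+x*i*h+y*j*h for k in(a,b) for i in(-1,1) for j in(-1,1)])
def sil(p,parts,S=4):
    m=np.zeros((480*S,640*S),np.uint8)
    for P in parts:
        u=np.clip(proj(p,P),-2000,3000);h=cv2.convexHull(((u+.5)*S).astype(np.float32))
        cv2.fillConvexPoly(m,np.round(h).astype(np.int32),255)
    return cv2.resize(m,(640,480),interpolation=cv2.INTER_AREA)/255.
def iou(a,b,w=1):return (np.minimum(a,b)*w).sum()/(np.maximum(a,b)*w).sum()
def tubepose(v):
    t=np.radians(28);return np.array([v[0],v[1],.105]),np.array([np.cos(t)*np.cos(v[2]),np.cos(t)*np.sin(v[2]),np.sin(t)])
def tubeparts(v):
    o,z=tubepose(v);return [cyl(o,z,-.1,0,.0185)]
def gparts(o,z):return [cyl(o,z,-.085,0,.004),cyl(o,z,0,.008,.018),box(o,z,.008,.098,.008)]
def gpose(v,s):
    """v: distance of the origin tipwards of grasp, height offset, pitch, in tool frame"""
    R=Ro.from_quat(s["orientation"]).as_matrix();z=-R[:,0]*np.cos(v[2])-R[:,2]*np.sin(v[2])
    return s["ee_pos"]+R[:,2]*(.054-v[1])-z*v[0],z
def fit(views,f,x0,step,W=None):
    W=W or [1]*len(views)
    c=lambda v:-sum(iou(sil(p,f(v)),m,w) for (p,m),w in zip(views,W))
    sx=np.vstack([x0]+[np.array(x0)+np.eye(len(x0))[i]*step[i] for i in range(len(x0))])
    r=minimize(c,x0,method="Nelder-Mead",options=dict(initial_simplex=sx,xatol=1e-4,fatol=1e-4,maxiter=150))
    return r.x,[iou(sil(p,f(r.x)),m,w) for (p,m),w in zip(views,W)]
E
cat > run.py <<'E'
from fit import *
V={n:manip.camera(n) for n in("wrist","side","scene")};s=manip.state()
T={};G={}
for n,p in V.items():
    for t,D in(("tube",T),("gauge",G)):
        r=manip.trace(t,p)
        if r:D[n]=(p,r[0]["pixels"].astype(float));print(t,n,r[0]["conf"],r[0]["pixels"].sum())
for k in(list(T),)+tuple([n] for n in T):print(k,*fit([T[n] for n in k],tubeparts,[.53,.2,.13],[.01,.01,.1]))
w=np.ones((480,640));w[285:]=0
G={n:g for n,g in G.items()}
for k in(list(G),)+tuple([n] for n in G):print(k,*fit([G[n] for n in k],lambda v:gparts(*gpose(v,s)),[.0535,0,0],[.005,.005,.05],[w if n=="wrist" else 1 for n in k]))
E
python3 run.py
```

```text
tube wrist 0.65 1345
gauge wrist 0.79 16993
tube side 0.56 997
gauge side 0.85 660
tube scene 0.64 364
gauge scene 0.55 159
['wrist', 'side', 'scene'] [0.52661757 0.1898742  0.088188  ] [np.float64(0.0), np.float64(0.8857712536416447), np.float64(0.9203190428713859)]
['wrist'] [0.53 0.2  0.13] [np.float64(0.0)]
['side'] [0.52427007 0.19739872 0.2176035 ] [np.float64(0.8958415322051686)]
['scene'] [0.52589813 0.18930745 0.08681824] [np.float64(0.9203648988768517)]
['wrist', 'side', 'scene'] [0.05753801 0.0010309  0.00518833] [np.float64(0.9518267145690594), np.float64(0.7605237333972182), np.float64(0.2945599742283336)]
['wrist'] [ 5.74593251e-02 -2.75162785e-05  1.31944371e-02] [np.float64(0.9557163805248817)]
['side'] [0.05807129 0.0007403  0.00340628] [np.float64(0.7661550516224188)]
['scene'] [ 0.05115392  0.01048169 -0.00062102] [np.float64(0.35296754291138244)]
```

```bash
python3 -m creep '[[-0.12,-0.03,-0.1,0,0,0,1],[-0.25,-0.06,-0.15,0,0,0,1],[-0.25,-0.06,-0.15,0,0,0,1],[-0.25,-0.06,-0.15,0,0,0,1],[-0.25,-0.06,-0.15,0,0,0,1]]'; cat > run2.py <<'E'
from fit import *
ref=tubeparts([.526,.19,.1])
T=[]
for k in range(3):
  for n in("wrist","side","scene") if k==0 else("wrist",):
    p=manip.camera(n);S=sil(p,ref)
    r=[d for d in manip.trace("tube",p) if iou(S,d["pixels"].astype(float))>.4]
    if r:T.append((n,(p,r[0]["pixels"].astype(float))))
print([n for n,_ in T])
a=[v for n,v in T if n=="wrist"]
x0=[.526,.19,.1];st=[.01,.01,.1]
if a:print("wrist",*fit(a[:1],tubeparts,x0,st))
v,i=fit([v for _,v in T],tubeparts,x0,st);print("all",v,i)
p=manip.camera("wrist");im=p["color"][:,:,::-1].copy()
for q,c in((v,(0,0,255)),):
    h=(sil(p,tubeparts(q))>.5).astype(np.uint8);cs,_=cv2.findContours(h,0,2);cv2.drawContours(im,cs,-1,c,1)
    o,z=tubepose(q);cv2.polylines(im,[np.round(proj(p,cyl(o,z,0,0,.008)[:40])).astype(int)],True,(0,255,0),1)
    b=[np.array([o[0],o[1],0])]
u=proj(p,[o])[0].astype(int);x,y=max(u[0]-110,0),max(u[1]-150,0);cv2.imwrite("pics/w3.png",cv2.resize(im[y:y+200,x:x+220],None,fx=3,fy=3,interpolation=cv2.INTER_CUBIC));print("crop origin",x,y)
cv2.imwrite("pics/w3full.png",p["color"][:,:,::-1])
E
python3 run2.py
```

```text
clock: 10.55
ee_pos: [0.6472, 0.1037, 0.3317]
orientation: [-0.064, 0.998, 0.0, -0.0]
force: [-0.7, -0.9, -2.3]
width: 0.174
finger_force: 59.1
['wrist', 'wrist', 'wrist']
wrist [0.52437578 0.19170388 0.08280773] [np.float64(0.9784200785601719)]
all [0.52412759 0.19174362 0.08450279] [np.float64(0.9775874995390986), np.float64(0.9771020748163762), np.float64(0.977725217982448)]
crop origin 338 0
```

View pics/w3.png

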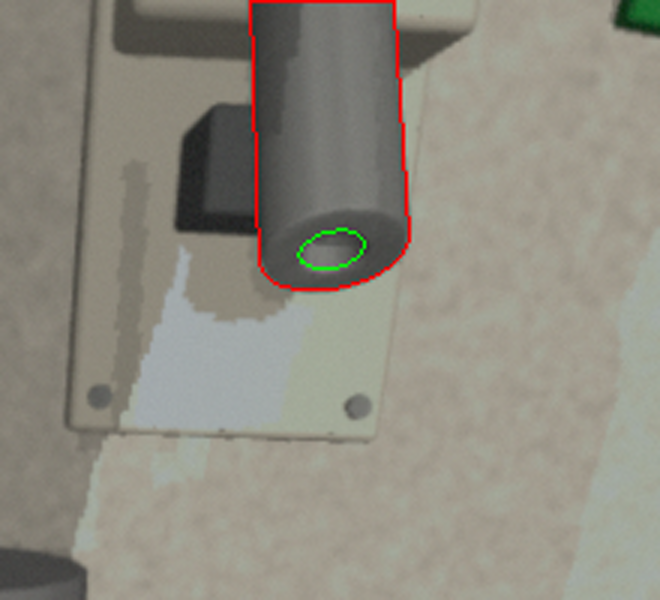

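The overlay fits: the red outline and the green bore ellipse both match. The mouth is at (0.524,0.192,0.105) with a yaw of 4.8°.

```bash
cat > tgt.py <<'E'
from fit import *
TV=[.5241,.1917,.0845];GV=[.0575,.0005,.009]
def target(d,off=(0,0),tv=TV,gv=GV):
    """TCP pose putting gauge origin d out of the mouth, off = lateral (world-left, up-normal) trims"""
    o,z=tubepose(tv);y=np.array([-np.sin(tv[2]),np.cos(tv[2]),0]);n=np.cross(z,y)
    x=-z;R=np.stack([x,y,np.cross(x,y)],1)@Ro.from_euler("y",gv[2]).as_matrix()
    s=dict(orientation=Ro.from_matrix(R).as_quat(),ee_pos=np.zeros(3));g,gz=gpose(gv,s)
    if gz@z<.99999:
        R=R@Ro.from_euler("y",-2*gv[2]).as_matrix();s["orientation"]=Ro.from_matrix(R).as_quat();g,gz=gpose(gv,s)
    assert gz@z>.999999
    return o+d*z+y*off[0]+n*off[1]-g,R
if __name__=="__main__":
    import sys;P,R=target(float(sys.argv[1]));print(P,rel(P,R))
E
python3 tgt.py .125
```

```text
[0.66006051 0.20321609 0.23814039] ([-0.1251, 0.4865, 0.4691], [0.0034, -0.1526, 0.0138])
```

```bash
python3 -m creep '[[-0.03,0.12,0,0,-0.03,0,1],[-0.06,0.25,0,0,-0.06,0,1],[-0.1,0.38,0,0.003,-0.09,0.01,1],[-0.125,0.48,0,0.003,-0.12,0.014,1],[-0.125,0.486,0.05,0.003,-0.153,0.014,1],[-0.125,0.486,0.15,0.003,-0.153,0.014,1],[-0.125,0.486,0.28,0.003,-0.153,0.014,1],[-0.125,0.486,0.4,0.003,-0.153,0.014,1],[-0.125,0.486,0.469,0.003,-0.153,0.014,1],[-0.125,0.486,0.469,0.003,-0.153,0.014,1],[-0.125,0.486,0.469,0.003,-0.153,0.014,1]]'; python3 tgt.py .125; python3 - <<'E'
from tgt import *
s=manip.state();print(s["qpos"])
out=[]
for n in("wrist","side"):
    p=manip.camera(n);im=p["color"][:,:,::-1].copy()
    if n=="side":cv2.imwrite("pics/s4.png",im)
    g,gz=gpose(GV,s);o,z=tubepose(TV)
    for P,c in((gparts(g,gz),(0,0,255)),(tubeparts(TV),(0,255,0))):
        cs,_=cv2.findContours((sil(p,P)>.5).astype(np.uint8),0,2);cv2.drawContours(im,cs,-1,c,1)
    if n=="wrist":out.append(im[0:300,150:550])
    else:
        u=proj(p,[o])[0].astype(int);c=im[u[1]-60:u[1]+40,u[0]-85:u[0]+49];out.append(cv2.resize(c,(400,299),interpolation=cv2.INTER_CUBIC))
cv2.imwrite("pics/m4.png",np.vstack(out))
E
```

```text
clock: 12.2
ee_pos: [0.6605, 0.2031, 0.2391]
orientation: [-0.041, 0.97, 0.011, 0.238]
force: [-0.3, 0.6, -0.5]
width: 0.178
finger_force: 59.1
[0.66006051 0.20321609 0.23814039] ([0.0039, 0.0007, 0.0032], [0.0003, 0.0006, -0.0003])
[ 0.11396053 -0.11985448 -0.31937763  0.88980204 -0.01265153  0.02694152]
```

View pics/m4.png

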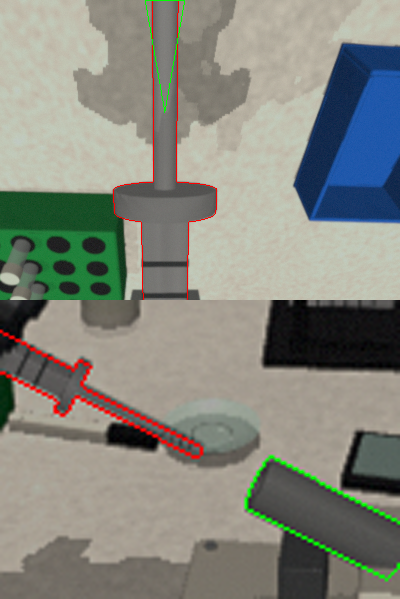

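```bash
python3 -m creep '[[0.05,0.001,0.003,0,0,0,1],[0.1,0.001,0.003,0,0,0,1],[0.15,0.001,0.004,0,0,0,1],[0.19,0.001,0.004,0,0,0,1],[0.22,0.001,0.005,0,0,0,1],[0.25,0.001,0.005,0,0,0,1],[0.25,0.001,0.005,0,0,0,1]]'; python3 tgt.py 0; python3 - <<'E'
from tgt import *
s=manip.state();p=manip.camera("side");r=manip.trace("gauge",p);im=p["color"][:,:,::-1].copy()
print(len(r),s["force"])
if r:
    m=r[0]["pixels"].astype(float);f=lambda v:gparts(*gpose(v,s));print(r[0]["conf"],iou(sil(p,f(GV)),m))
for P,c in((gparts(*gpose(GV,s)),(0,0,255)),(tubeparts(TV),(0,255,0))):
    cs,_=cv2.findContours((sil(p,P)>.5).astype(np.uint8),0,2);cv2.drawContours(im,cs,-1,c,1)
u=proj(p,[tubepose(TV)[0]])[0].astype(int);cv2.imwrite("pics/s5.png",cv2.resize(im[u[1]-60:u[1]+40,u[0]-75:u[0]+59],None,fx=5,fy=5,interpolation=cv2.INTER_CUBIC))
E
```

```text
clock: 13.0
ee_pos: [0.6159, 0.1997, 0.2139]
orientation: [-0.041, 0.97, 0.011, 0.238]
force: [-0.5, -0.3, -1.6]
width: 0.179
finger_force: 59.1
[0.55008586 0.19390105 0.17945645] ([0.3726, -0.0012, 0.0002], [0.0003, 0.0003, -0.0002])
1 [-0.51552398 -0.30190794 -1.57821977]
0.93 0.6793344002626288
```

View pics/s5.png

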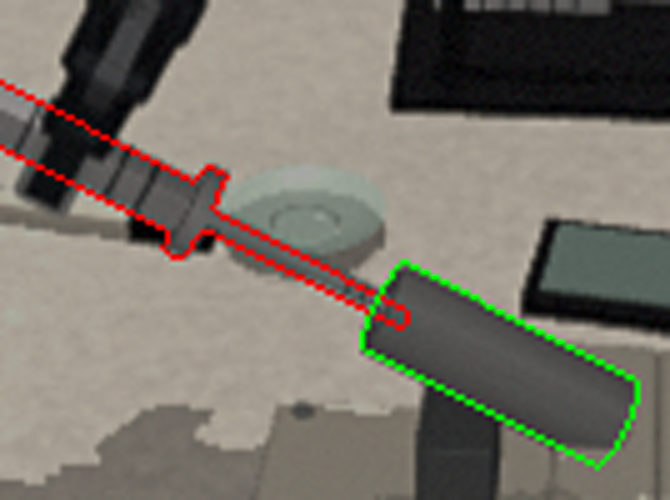

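The tip is inside the mouth with no contact force. I'll continue inward, slowing towards the collar stop.

```bash
python3 -m creep '[[0.04,0,0,0,0,0,1],[0.08,0,0,0,0,0,1],[0.12,0,0,0,0,0,1],[0.16,0,0,0,0,0,1],[0.2,0,0.001,0,0,0,1],[0.24,0,0.001,0,0,0,1],[0.28,0,0.002,0,0,0,1],[0.31,0,0.002,0,0,0,1],[0.33,0,0.002,0,0,0,1],[0.34,0,0.002,0,0,0,1],[0.34,0,0.002,0,0,0,1]]'; python3 tgt.py 0
```

```text
clock: 14.2
ee_pos: [0.5564, 0.1946, 0.1823]
orientation: [-0.041, 0.97, 0.011, 0.238]
force: [0.3, 0.2, -1.4]
width: 0.178
finger_force: 59.1
[0.55008586 0.19390105 0.17945645] ([0.0348, -0.0011, -0.002], [0.0003, 0.0004, -0.0002])
```

```bash
python3 -m creep '[[0.005,-0.001,0,0,0,0,1],[0.01,-0.001,0,0,0,0,1],[0.015,-0.001,0,0,0,0,1],[0.02,-0.001,0,0,0,0,1],[0.025,-0.001,0,0,0,0,1],[0.03,-0.001,0,0,0,0,1],[0.03,-0.001,0,0,0,0,1],[0.03,-0.001,0,0,0,0,1]]'; python3 tgt.py 0
```

```text
clock: 15.0
ee_pos: [0.5512, 0.194, 0.1796]
orientation: [-0.041, 0.97, 0.011, 0.238]
force: [-0.4, 0.6, -1.2]
width: 0.175
finger_force: 59.1
[0.55008586 0.19390105 0.17945645] ([0.0053, -0.0, -0.002], [0.0003, 0.0004, -0.0002])
```

No contact yet; I'll go on in 0.5 mm steps.

```bash
python3 -m creep '[[0.0025,0,0,0,0,0,1],[0.005,0,0,0,0,0,1],[0.0075,0,0,0,0,0,1],[0.01,0,0,0,0,0,1],[0.01,0,0,0,0,0,1]]'; python3 tgt.py 0;  python3 -m creep '[[0.0025,0,0,0,0,0,1],[0.005,0,0,0,0,0,1],[0.0075,0,0,0,0,0,1],[0.0075,0,0,0,0,0,1]]'; python3 tgt.py 0
```

```text
clock: 15.5
ee_pos: [0.5506, 0.194, 0.18]
orientation: [-0.041, 0.97, 0.011, 0.24]
force: [8.5, 1.9, -1.5]
width: 0.178
finger_force: 58.5
[0.55008586 0.19390105 0.17945645] ([0.0036, -0.0002, 0.001], [0.0004, 0.0015, -0.0003])
clock: 15.9
ee_pos: [0.5502, 0.1939, 0.1804]
orientation: [-0.041, 0.97, 0.011, 0.241]
force: [12.3, 2.7, -1.1]
width: 0.177
finger_force: 58.8
[0.55008586 0.19390105 0.17945645] ([0.0028, -0.0001, 0.0036], [0.0005, 0.0024, -0.0003])
```

```bash
python3 -m creep '[[0.001,0,0,0,0,0,1],[0.001,0,0,0,0,0,1],[0.001,0,0,0,0,0,1],[0.001,0,0,0,0,0,1]]'; python3 - <<'E'
from tgt import *
o,z=tubepose(TV);s=manip.state();g,gz=gpose(GV,s);print("model d",(g-o)@z,gz@z)
out=[]
for n in("side","wrist"):
    im=manip.camera(n);p=im;im=im["color"][:,:,::-1].copy();u=proj(p,[o])[0].astype(int)
    if n=="side":out.append(cv2.resize(im[u[1]-40:u[1]+35,u[0]-50:u[0]+50],(400,300),interpolation=cv2.INTER_CUBIC))
    else:out.append(im[0:300,120:520])
cv2.imwrite("pics/m6.png",np.vstack(out))
E
```

```text
clock: 16.3
ee_pos: [0.5502, 0.1939, 0.1804]
orientation: [-0.041, 0.97, 0.011, 0.241]
force: [13.7, 3.0, -1.2]
width: 0.174
finger_force: 58.8
model d 0.000977272599148582 0.9999696177068578
```

View pics/m6.png

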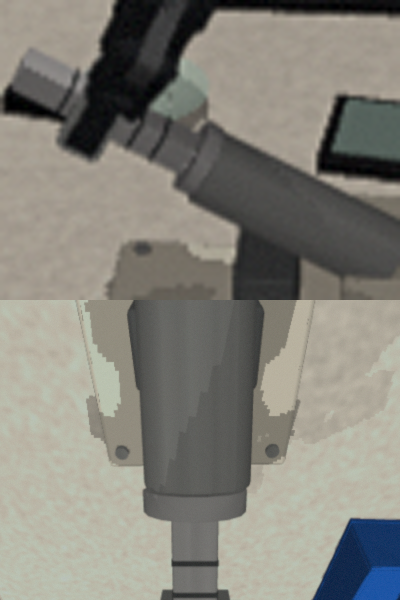

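Both views show the collar flush on the mouth: side crop (195,165), wrist crop (195,490). Now I'll draw it out.

```bash
python3 -m creep '[[-0.03,0,0,0,0,0,1],[-0.08,0,0,0,0,0,1],[-0.14,0,0,0,0,0,1],[-0.2,0,0,0,0,0,1],[-0.26,0,0,0,0,0,1],[-0.32,0,0,0,0,0,1],[-0.38,0,0,0,0,0,1],[-0.44,0,0,0,0,0,1],[-0.5,0,0,0,0,0,1],[-0.56,0,0,0,0,0,1],[-0.62,0,0,0,0,0,1],[-0.68,0,0,0,0,0,1],[-0.7,0,0,0,0,0,1],[-0.7,0,0,0,0,0,1],[-0.7,0,0,0,0,0,1]]'; cat > pres.py <<'E'
from fit import *
s=manip.state();V=[]
GV=[.0575,.0005,.009]
for n in("side","wrist"):
    p=manip.camera(n);r=manip.trace("gauge",p);S=sil(p,gparts(*gpose(GV,s)))
    r=[d for d in r if iou(S,d["pixels"].astype(float))>.4]
    w=np.ones((480,640))
    if n=="wrist":w[285:]=0
    if r:V.append((n,(p,r[0]["pixels"].astype(float)),w))
gv,i=fit([v[1] for v in V],lambda v:gparts(*gpose(v,s)),GV,[.003,.003,.03],[v[2] for v in V]);print([v[0] for v in V],gv,i)
g,gz=gpose(gv,s);print("tip",g-.085*gz,"tilt",np.degrees(np.arcsin(gz[2])))
def pres(yaw,tip):
    z=np.array([np.cos(yaw),np.sin(yaw),0]);y=np.array([-z[1],z[0],0]);R=np.stack([-z,y,np.cross(-z,y)],1)
    for k in(1,-1):
        Q=R@Ro.from_euler("y",k*gv[2]).as_matrix();o,q=gpose(gv,dict(orientation=Ro.from_matrix(Q).as_quat(),ee_pos=np.zeros(3)))
        if abs(q[2])<1e-5:return np.array(tip)-(o-.085*q),Q
P,R=pres(.0845,[.450,.006,.092]);print(P,rel(P,R))
E
python3 pres.py
python3 - <<'E'
from fit import *
for n in("side","scene"):
    p=manip.camera(n)
    for d in manip.trace("viewer",p)[:3]:
        r=cv2.minAreaRect(cv2.findNonZero(d["pixels"].astype(np.uint8)));print(n,d["conf"],np.round(onz(p,r[0],.012),4))
E
```

```text
clock: 17.9
ee_pos: [0.6712, 0.2041, 0.2418]
orientation: [-0.041, 0.971, 0.011, 0.237]
force: [0.4, 0.6, -1.9]
width: 0.179
finger_force: 59.6
['side', 'wrist'] [0.05802209 0.00193419 0.01004323] [np.float64(0.6094633061404018), np.float64(0.9616796056982716)]
tip [0.56935379 0.19561313 0.12839352] tilt 28.04802413925424
[0.59303282 0.01811512 0.14406318] ([0.6413, -0.8944, 0.2182], [0.0004, 0.1561, -0.0001])
side 0.92 [0.3803 0.348  0.012 ]
side 0.73 [0.4476 0.0216 0.012 ]
scene 0.82 [0.4572 0.0098 0.012 ]
scene 0.72 [0.3867 0.3405 0.012 ]
scene 0.28 [0.4557 0.4602 0.012 ]
```

```bash
python3 -m creep '[[-0.05,0,-0.1,0,0.03,0,1],[-0.08,-0.03,-0.25,0,0.06,0,1],[0,-0.15,-0.35,0,0.1,0,1],[0.1,-0.3,-0.35,0,0.13,0,1],[0.2,-0.45,-0.35,0,0.156,0,1],[0.28,-0.6,-0.3,0,0.156,0,1],[0.36,-0.75,-0.25,0,0.156,0,1],[0.43,-0.85,-0.2,0,0.156,0,1],[0.43,-0.894,-0.18,0,0.156,0,1],[0.43,-0.894,-0.18,0,0.156,0,1],[0.43,-0.894,-0.18,0,0.156,0,1],[0.43,-0.894,-0.18,0,0.156,0,1]]'; python3 pres.py; python3 - <<'E'
from fit import *
p=manip.camera("wrist");cv2.imwrite("pics/w7.png",p["color"][:,:,::-1])
for d in manip.trace("viewer",p)[:3]:
    m=d["pixels"].astype(np.uint8);r=cv2.minAreaRect(cv2.findNonZero(m));print(d["conf"],r,np.round(onz(p,r[0],.012),4))
E
```

```text
clock: 19.5
ee_pos: [0.5947, 0.019, 0.2355]
orientation: [-0.043, 0.999, 0.0, -0.004]
force: [0.0, 0.2, -2.4]
width: 0.176
finger_force: 59.5
['side'] [0.05802754 0.00138708 0.00488554] [np.float64(0.7018004719119408)]
tip [0.45176985 0.00685644 0.18333192] tilt -0.16574662599096235
[0.59277334 0.01809314 0.14461229] ([0.0042, -0.003, 0.4517], [0.0004, -0.0012, 0.0002])
0.61 ((316.21673583984375, 46.90784454345703), (96.1019287109375, 105.74132537841797), 6.709836959838867) [0.4575 0.0084 0.012 ]
```

View pics/w7.png

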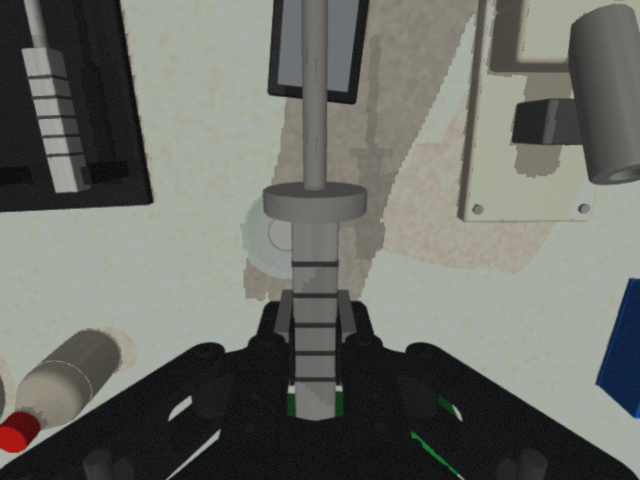

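The wrist view shows the rod level over the viewer, whose near corners are at (268,95) and (356,103). I'll work out the viewer's centre from that edge.

```bash
python3 - <<'E'
from fit import *
p=manip.camera("wrist");a,b=[onz(p,u,.012) for u in((268.5,95),(355.5,103))]
e=b-a;L=np.linalg.norm(e[:2]);n=np.array([-e[1],e[0],0])/L;print(a,b,L)
c=(a+b)/2
for h in(.045,.035):print(h,c+n*h)
E
```

```text
[ 0.49392269 -0.02545522  0.012     ] [0.49395645 0.04192762 0.012     ] 0.06738284582899835
0.045 [0.44893958 0.00825874 0.012     ]
0.035 [0.45893958 0.00825373 0.012     ]
```

```bash
python3 -m creep '[[0,0,0.08,0,0,0,1],[0.005,0.005,0.18,0,0,0,1],[0.012,0.008,0.28,0,0,0,1],[0.012,0.008,0.36,0,0,0,1],[0.012,0.008,0.42,0,0,0,1],[0.012,0.008,0.45,0,0,0,1],[0.012,0.008,0.45,0,0,0,1],[0.012,0.008,0.45,0,0,0,1],[0.012,0.008,0.45,0,0,0,1],[0.012,0.008,0.45,0,0,0,1],[0.012,0.008,0.45,0,0,0,1]]'; python3 pres.py; python3 - <<'E'
from fit import *
p=manip.camera("side");im=p["color"][:,:,::-1];cv2.imwrite("pics/s8.png",cv2.resize(im[150:450,130:530],(800,600)))
for t in("dish","marker","plain_rod","jar","tipbox","reagent","beaker"):print(t,[np.round(d["centre"],3).tolist() for d in manip.spot_in(t,p)][:2])
E
```

```text
clock: 20.95
ee_pos: [0.591, 0.0195, 0.145]
orientation: [-0.042, 0.999, 0.0, -0.004]
force: [-0.0, -0.4, -1.0]
width: 0.178
finger_force: 59.6
['side', 'wrist'] [0.05795111 0.00066255 0.00392315] [np.float64(0.7332114465424502), np.float64(0.9503830132736873)]
tip [0.44810902 0.0074969  0.09235254] tilt -0.26377601741121665
[0.59264956 0.01808266 0.14533704] ([-0.0088, -0.008, -0.0038], [0.0004, -0.0017, -0.0001])
dish [[0.604, -0.012, 0.008]]
marker [[0.702, 0.024, 0.01]]
plain_rod [[0.503, -0.153, 0.064]]
jar [[0.604, -0.44, 0.031]]
tipbox [[0.683, 0.36, 0.026], [0.701, 0.021, 0.009]]
reagent [[0.746, -0.169, 0.055]]
beaker [[0.476, 0.474, 0.056]]
```

View pics/s8.png

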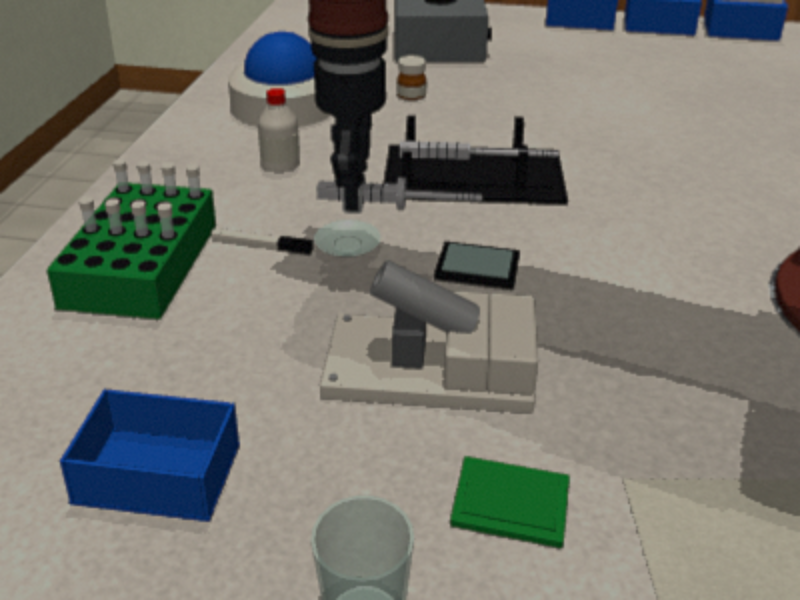

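The gauge is level with its tip near (480,197), above the viewer's middle at (478,263), and the bystanders have not moved. I'll hand in.

```bash
python3 -m creep '[[0,0,0,0,0,0,1],[0,0,0,0,0,0,1],[0,0,0,0,0,0,1]]'; python3 -c "
from bench import manip;print(manip.close_job())"
```

```text
clock: 21.85
ee_pos: [0.5908, 0.0195, 0.1445]
orientation: [-0.042, 0.999, 0.0, -0.005]
force: [-0.6, -0.3, -2.4]
width: 0.176
finger_force: 59.6
the job is handed in; nothing more can be done
None
```

The job is handed in at 21.9 s with no verdict returned: the collared gauge was seated on the tube's mouth (about 14 N), drawn right out, and is held level with its tip an estimated 2 mm or less from the viewing plate's centre and about 8 cm above it, bystanders unmoved.

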